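# Seat the last mosaic tile, then hold the checking template over the panel

## Robot

A 6-joint arm with a two-finger parallel gripper is mounted at the origin on the work surface. World frame = base frame: x ahead of the robot, y to its left, z up, the work surface at z = 0. Lengths are in mm, angles in rad, forces in N, time in s.
With the tool pointing down it reaches from about 250 to 775 mm from the base axis. Payload 4 kg.
Tool frame: the origin (TCP) lies on the centre line of the jaws, within the pads' length; the fingertips stand 14 mm ahead of it and the grasp point (between the pads) lies 5 mm behind it; z points along the fingers, y is the line along which they close (so a half turn about z gives the same grasp; the last joint's range is limited). The gripper opens to 94 mm and grips with 3 to 60 N. Pads are 16 mm wide; open, the fingers measure 119 mm over their backs; the gripper's body (75 mm by 177 mm) begins 78 mm behind the grasp point.
Start: joints at [1.104, 0.087, 1.371, -0, 1.684, -0.103], TCP at [195.716, 514.018, 219.506] pointing down, gripper open.
Joint ranges: [-3.1, 3.1], [-0.76, 2.03], [0.27, 2.55], [-1.08, 4.22], [0.17, 2.65], [-2.57, 2.57]. Speed limits (rad/s): [2.79, 2.79, 3.14, 3.14, 3.14, 3.14].

## Interface

Orientations are given as a unit quaternion [x, y, z, w].
In Python, from cell import manip, camera, sign_off, spotter gives the robot as it stands.
- The arm moves only by the tool arm_command, never from a script. Its argument "increments" is a list of rows, each a list of 3 entries, a list of its own where there are three numbers: the shift along the tool's x, y, z in mm, then the turn about the tool's z in rad, then the closure, from -1 (fully open) to 1 (shut), so that 0 is half open. A call has 1 to 5 rows; each row shifts and turns the commanded pose from where the row before left it, along the tool's axes as they then stand; what a row does not reach is not made up. A row lasts 1/8 s, in which the tool goes at most 62.5 mm and 10.7 degrees, less where a joint would pass 70% of its speed; a pose out of reach is approached as far as the arm can. A call is refused whole if a number of a shift passes 62.5 or a number of a turn 0.188, either way. A call with a gripper value outside its range is refused whole. The fingers move at their own pace and stop on an object; the grip force is fixed at half the most. Time passes only in rows, so rows that do not move let the fingers close. It gives the time, the measured TCP pose, the force, the opening and the grip force at its end, in the units of the state.
- manip.get_state(): the state, without advancing time (a new reading comes with each control period).
- camera(name): name is "side" or "top" or "wrist"; returns a dict with "color" (420x560x3 uint8, red, green, blue), "vertical_fov" (degrees; the focal length in pixels is half the picture's height over the tangent of half this angle, whatever the lens; pixels are square), "cx", "cy" (the principal point, pixels), "k1" (the pictures are not rectified: a ray, as slopes to the right and down, at radius r is drawn at 1 + k1 r^2 times it, then the intrinsics apply), "rvec" (rotation vector, rad) and "tvec" (3), from world to camera coordinates, as OpenCV has them; the wrist camera has in their place "mount" (4x4, takes a point from camera to tool coordinates, whose origin is the TCP and whose axes are the flange's). Camera axes: x right, y down, z forward; pixel columns grow to the right and rows downward; lengths in mm; the calibration is good to about 2 mm. A picture is of the moment at which its call begins: read the wrist's pose just before it. There is no depth.
- sign_off(): hands the job in; it is judged then, once.
Trained networks look in a picture, given as the dict that the camera call returned (one of the last four; its "shot" number tells which), for a name from the list of things; names that differ only in an ending like _2 or _b are one class to them, and where a whole thing is asked for, a point or a joint stands for the part that bears it (a point fixed in the world has none). Each returns a list of dicts, best first, with "conf" (0 to 1); they miss things now and then, are a little off and sometimes report something else, mostly with a low value. They report only what shows in the picture. A call takes as long as a camera call. They do not tell look-alikes from the thing itself.
- spotter.recognise(picture, query): "position" ([x, y, z] in mm, in the coordinates of the camera as it stood for that picture, good to about 4 mm: the middle of the surface that is visible of it).
- spotter.trace(picture, query): "region" (420x560 bool, what is visible of it).
- spotter.spot_point(picture, query): "position" ([x, y, z] in mm, in the coordinates of the camera as it stood for that picture, good to about 4 mm: a listed point, or the origin of a listed thing).
The state is a dict: "clock": time; "joints": joint angles; "qd": joint speeds; "joint_efforts": joint torques, N m; "ee_pos": TCP position; "tool_rot": TCP orientation; "ft_force": force on the tool from outside, world axes, zero at the start; "moment": the same for the moment, N m; "opening": finger opening in mm; "grasp_force": force on a finger pad.
Only numpy, scipy, OpenCV 4.12 (cv2) and the standard library are available. Lean on these libraries where they do the work, as an engineer would, in place of code of your own. Each camera call takes 0.05 s, during which the arm holds its last target. There are 200 camera calls.

## Task

Finish the mosaic panel: take the terracotta tile from the plywood board, lower it into the open gap in the panel and press it down firmly until it is flush. Then pick up the clear checking template by its wooden handle, carry it over the rack of stone strips without bumping the rack, and finish holding it still in the gripper about 15 mm above the panel, level, centred on the panel and squared up with it (either way round), touching neither panel nor tile at any time. Do not let go at the end, and leave the mug and the two tubs where they are.

Things in the scene. Friction and masses are not known exactly. Their poses are not given: they have to be found in the camera images.
- panel: Mosaic panel: cream slab 200 mm (its x) by 150 mm (its y), 26 mm thick, dark edge line, inlaid tree; fixed, left or right of the rack. Origin at the centre of its underside, on the table; z up, so its top face is 26 mm above the origin (inlay adds under 1 mm). Centre the template over this origin.
- panel_gap (a point): Centre of the mouth of the panel's open gap, in the plane of its top face, at x +45, y +25 mm on the panel; axes as the panel's. The gap is a pocket 62 mm (x) by 38 mm (y), 18 mm deep, flat dark floor: 3 mm wider than the tile on every side.
- tile_mid (a point): Centre (half-way up) of the loose terracotta tile, 56 mm (its x) by 32 mm (its y) by 18 mm high, 56 to 112 g, flat on the plywood board (top 8 mm above the table). Fits the gap with its x along the panel's x, either way round; rests flush on the pocket floor, this point 9 mm below panel_gap. Slides in by its own weight; press its top with 6 to 20 N.
- template_grip (a point): Centre of the template's dark wooden handle, 23 mm above its underside. Clear plate 150 mm (its x) by 110 mm (its y) by 5 mm, blue border and leaf marks; handle bar in the middle, 70 mm along x, 22 mm along y, 5 to 41 mm above the underside. 140 to 280 g, balanced. Lies on the plywood board (top 8 mm above the table). 15 mm above the panel, this point is 64 mm above panel.
- rack: Fixed dark wooden rack with upright stone strips, standing between panel and board: 320 mm long (its x), 50 mm wide (its y), tallest strip 110 mm above the table. Origin at the centre of its underside, on the table. It must not be touched.
- mug: Blue mug, 80 mm across, 90 mm high, with a handle. Origin at the centre of its underside. Leave alone.
- pink_tub: Pink tub, 84 mm across, 50 mm high. Origin at the centre of its underside. Leave alone.
- lime_tub: Lime green tub, 84 mm across, 50 mm high. Origin at the centre of its underside. Leave alone.
There are look-alikes about, which are no part of the job. There is more than one size of the part that bears tile_mid; the job needs the smallest.

How it is judged:
By the outcome, as a careful person would: the job done as asked, in the order asked, and still so for the second after the job is handed in, while the arm keeps its last pose, push and grip.
It also fails if it takes over 72 s, if anything falls off the work surface, if the arm or the gripper's body presses on something with over 40 N, if the wrist force passes 120 N, or if a joint passes its speed limit or range.

## Working session

There is one attempt and no reset: what is moved stays moved. The work goes in short steps, Python scripts to look and compute and a tool call to move; the robot and the scene stay as the last step left them, time stands still between calls to the robot, and variables do not carry over. Pictures are saved under pics/ and viewed, at most 10 in all, crops included, and the job is handed in when it is done.

Besides the shell and the picture viewer there is one more tool, called as a command line: name --argument value ..., lists and objects as JSON in quotes. arm_command: Moves the arm, as the interface text tells. Its arguments: {"type":"object","properties":{"increments":{"type":"array"}},"required":["increments"]}

```bash
mkdir -p pics; cat > h.py <<'E'
import numpy as np, cv2
from scipy.spatial.transform import Rotation as R
from cell import manip, camera, sign_off, spotter
def K(p):
    f=210/np.tan(np.radians(p["vertical_fov"])/2); return np.array([[f,0,p["cx"]],[0,f,p["cy"]],[0,0,1.]]),np.array([p["k1"],0,0,0,0.])
def cam2w(p,st=None):
    if "mount" in p:
        T=np.eye(4);T[:3,:3]=R.from_quat(st["tool_rot"]).as_matrix();T[:3,3]=st["ee_pos"];return T@np.array(p["mount"])
    T=np.eye(4);T[:3,:3]=R.from_rotvec(np.ravel(p["rvec"])).as_matrix();T[:3,3]=np.ravel(p["tvec"]);return np.linalg.inv(T)
def px2w(p,T,uv,z):
    k,d=K(p);n=cv2.undistortPoints(np.float64(uv).reshape(-1,1,2),k,d).reshape(-1,2)
    r=np.c_[n,np.ones(len(n))]@T[:3,:3].T;s=(z-T[2,3])/r[:,2];return T[:3,3]+r*s[:,None]
def w2px(p,T,X):
    k,d=K(p);Ti=np.linalg.inv(T);return cv2.projectPoints(np.float64(X).reshape(-1,1,3),R.from_matrix(Ti[:3,:3]).as_rotvec(),Ti[:3,3],k,d)[0].reshape(-1,2)
def shot(name):
    st=manip.get_state();p=camera(name);return p,cam2w(p,st),st
def save(p,f,crop=None,s=1):
    im=p["color"][:,:,::-1]
    if crop: im=im[crop[1]:crop[3],crop[0]:crop[2]]
    cv2.imwrite("pics/"+f,cv2.resize(np.ascontiguousarray(im),None,fx=s,fy=s,interpolation=cv2.INTER_CUBIC))
E
python3 - <<'E'
from h import *
np.set_printoptions(precision=1,suppress=True)
p,T,st=shot("top");save(p,"top.png",s=1.4)
q,Tq,_=shot("side");save(q,"side.png",s=1.4)
for n in ["panel","panel_gap","tile_mid","template_grip","rack","mug","pink_tub","lime_tub"]:
    for r in spotter.spot_point(p,n):
        X=T[:3,:3]@r["position"]+T[:3,3];print(n,round(r["conf"],2),X,w2px(p,T,X)[0])
print(T[:3,3],st["ft_force"],st["tool_rot"])
E
```

```text
panel 0.83 [537.7 229.4  -1.2] [223.9 213.1]
tile_mid 0.65 [ 413.7 -267.7   13.7] [368.  244.8]
tile_mid 0.65 [ 646.5 -511.1   10.6] [433.5 177.5]
tile_mid 0.64 [ 287.2 -256.8    9.9] [366.8 282.5]
template_grip 0.72 [ 555.9 -278.2   35.3] [369.8 202.7]
rack 0.78 [545.6 -13.2   2. ] [292.6 209.2]
rack 0.47 [804.4  -5.2   0.3] [288.9 139.6]
rack 0.41 [483.5 474.7   1.5] [153.4 229.7]
rack 0.36 [ 417.1 -267.4   16.2] [368.  243.7]
mug 0.92 [ 400.9 -476.     1.9] [428.6 247.7]
mug 0.72 [574.7 270.2  26.5] [211.  201.4]
pink_tub 0.79 [804.   -3.   -1.8] [288.3 139.9]
lime_tub 0.78 [478.7 476.6   3.4] [152.6 231. ]
[ 276.    -8.2 1398.2] [1.  0.7 0.5] [ 0.2  1.  -0.  -0. ]
```

View pics/top.png

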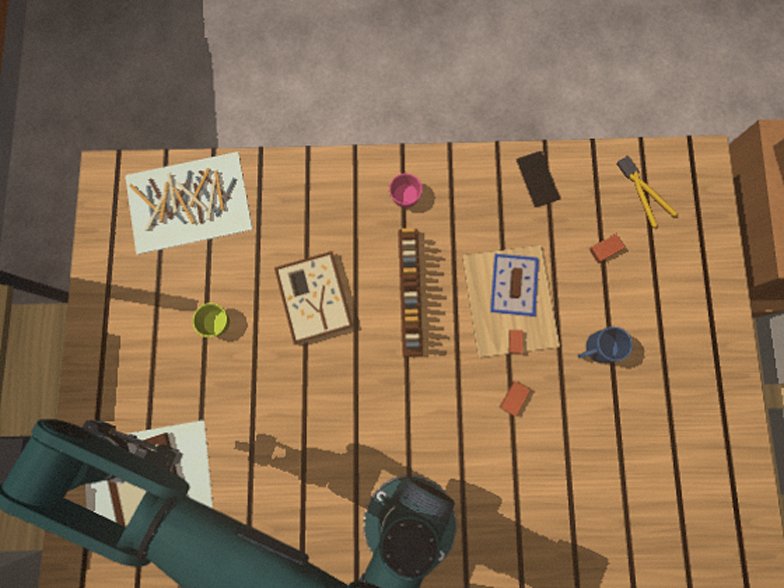

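View pics/side.png

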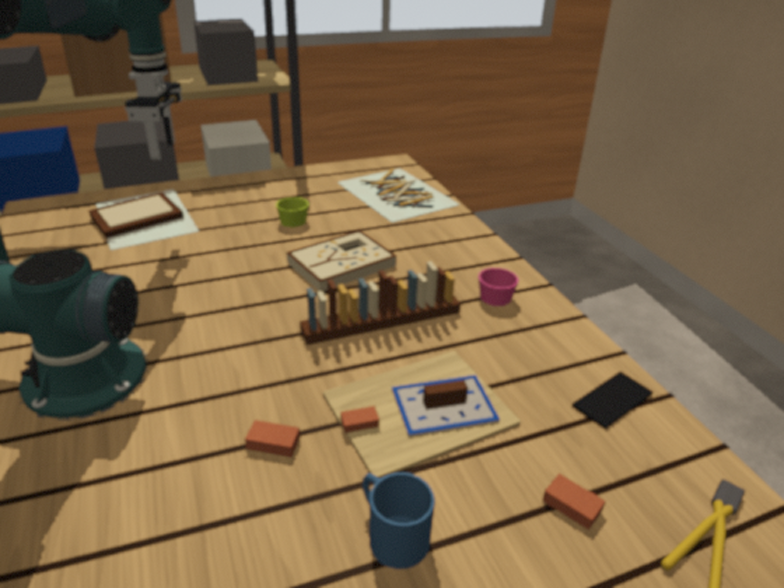

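The scene, in raw top-view pixels, has three terracotta tiles: one on the plywood board (368,244), one off the board to the lower right (367,283), and one at the far right (433,177). The description picks the one on the board, which also looks smallest. The panel is at (224,213), with its gap at about (213,202). The rack is at (293,209) and the template at (368,203). The black card at (384,128) and the framed panel at lower left are look-alikes.

```bash
python3 - <<'E'
from h import *
np.set_printoptions(precision=1,suppress=True)
p,T,st=shot("top")
print(R.from_quat(st["tool_rot"]).as_matrix())
for n,z in [("panel",26),("tile_mid",26),("template_grip",13),("rack",60)]:
    for r in spotter.trace(p,n):
        c=cv2.findContours(r["region"].astype(np.uint8),0,1)[0];c=max(c,key=len)
        X=px2w(p,T,c.reshape(-1,2),z)[:,:2].astype(np.float32)
        m=cv2.minAreaRect(X);print(n,round(r["conf"],2),c.mean((0,1)),m)
save(p,"crop.png",(320,160,460,300),4)
print(cam2w(camera("wrist"),st), camera("wrist")["mount"],camera("wrist")["vertical_fov"])
E
```

```text
[[-0.9  0.4 -0. ]
 [ 0.4  0.9  0. ]
 [ 0.   0.  -1. ]]
panel 0.79 [223.8 212.1] ((537.646728515625, 225.99871826171875), (205.9286651611328, 150.93116760253906), 14.898272514343262)
tile_mid 0.64 [366.5 284.2] ((281.1656799316406, -253.23089599609375), (45.859657287597656, 79.01515197753906), 57.30754852294922)
tile_mid 0.54 [367.5 243. ] ((418.68499755859375, -264.15423583984375), (30.443965911865234, 55.214019775390625), 86.78628540039062)
tile_mid 0.51 [433.5 176.7] ((645.385986328125, -505.24188232421875), (43.19025421142578, 80.44775390625), 27.380361557006836)
template_grip 0.81 [366.9 203.3] ((560.771240234375, -273.09381103515625), (113.34221649169922, 156.55982971191406), 83.18799591064453)
rack 0.72 [292.6 208.2] ((543.161376953125, -13.301748275756836), (313.4846496582031, 46.916969299316406), 1.6235803365707397)
rack 0.72 [150.1 228.2] ((479.5740051269531, 466.192626953125), (86.26713562011719, 75.95436096191406), 45.568729400634766)
[[  0.4   0.9   0.3 120.4]
 [  0.9  -0.3  -0.1 543.4]
 [  0.    0.3  -1.  385.8]
 [  0.    0.    0.    1. ]] [[   0.    -1.    -0.3   80.8]
 [   1.    -0.     0.     0.6]
 [  -0.    -0.3    1.  -166.4]
 [   0.     0.     0.     1. ]] 58.74189616584073
```

View pics/crop.png

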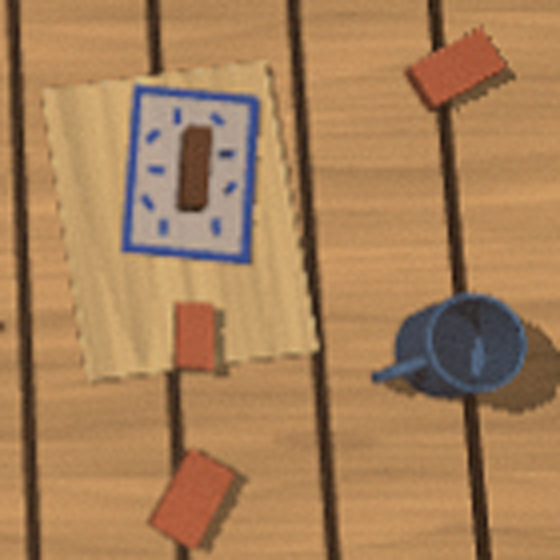

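The crop confirms it: the tile on the board, at crop (195,337) or about (368,244) in the raw image, measures about 30x55 mm and the other two about 45x79 mm. Next is a close look at the panel with the wrist camera.

```bash
cat > plan.py <<'E'
from h import *
import sys
# target x y z yaw(deg of tool x), rows of the shift; turns are applied within the same rows
def plan(x,y,z,yaw,n):
    s=manip.get_state();M=R.from_quat(s["tool_rot"]).as_matrix();c=np.degrees(np.arctan2(M[1,0],M[0,0]))
    d=np.array([x,y,z])-s["ee_pos"];w=np.radians((yaw-c+180)%360-180)
    print("now",np.round(s["ee_pos"],1),"yaw %.2f"%c,"joints",np.round(s["joints"],2),"open %.1f"%s["opening"],"F",np.round(s["ft_force"],1))
    for i in range(n):
        a=np.radians(c)+w*i/n;m=np.array([[np.cos(a),np.sin(a),0],[np.sin(a),-np.cos(a),0],[0,0,-1]])
        print(np.round(m.T@d/n,1),round(-w/n,4))
if __name__=="__main__": a=sys.argv[1:];plan(*map(float,a[:4]),int(a[4]))
E
python3 plan.py 510 228 220 177 9
```

```text
now [195.7 514.  219.5] yaw 159.16 joints [ 1.1   0.09  1.37 -0.    1.68 -0.1 ] open 94.2 F [ 0.5 -0.1  0.3]
[-43.9 -17.3  -0.1] -0.0346
[-43.3 -18.8  -0.1] -0.0346
[-42.6 -20.3  -0.1] -0.0346
[-41.9 -21.7  -0.1] -0.0346
[-41.1 -23.2  -0.1] -0.0346
[-40.3 -24.6  -0.1] -0.0346
[-39.4 -26.   -0.1] -0.0346
[-38.5 -27.3  -0.1] -0.0346
[-37.5 -28.6  -0.1] -0.0346
```

arm_command --increments '[[[-44,-17.5,0],-0.035,-1],[[-43,-19,0],-0.035,-1],[[-42.5,-20,0],-0.035,-1],[[-42,-22,0],-0.035,-1],[[-41,-23,0],-0.035,-1]]'

```text
clock: 1.52
ee_pos: [370.9, 354.0, 219.7]
tool_rot: [0.094, 0.996, 0.0, 0.0]
ft_force: [-0.0, 1.1, -1.3]
opening: 94.1
grasp_force: 0.0
```

arm_command --increments '[[[-40,-25,0],-0.035,-1],[[-39.5,-26,0],-0.035,-1],[[-38.5,-27,0],-0.035,-1],[[-37.5,-28.5,0],-0.035,-1],[[0,0,0],0,-1]]'

```text
clock: 2.15
ee_pos: [511.4, 226.1, 218.9]
tool_rot: [0.027, 1.0, -0.0, -0.0]
ft_force: [-1.0, 0.3, -0.2]
opening: 93.7
grasp_force: 0.0
```

```bash
cat > panel.py <<'E'
from h import *
np.set_printoptions(precision=1,suppress=True)
p,T,st=shot("wrist");save(p,"panel.png")
for n in ["panel","panel_gap"]:
    for r in spotter.spot_point(p,n): print(n,round(r["conf"],2),T[:3,:3]@r["position"]+T[:3,3])
r=spotter.trace(p,"panel")[0]["region"]
c=max(cv2.findContours(r.astype(np.uint8),0,1)[0],key=len).reshape(-1,2)
print(cv2.minAreaRect(px2w(p,T,c,26)[:,:2].astype(np.float32)))
# gap: dark blob in the panel
g=((cv2.cvtColor(p["color"],cv2.COLOR_RGB2GRAY)<60)&cv2.erode(r.astype(np.uint8),np.ones((19,19))).astype(bool)).astype(np.uint8)
g=cv2.morphologyEx(g,cv2.MORPH_OPEN,np.ones((7,7)))
for c in cv2.findContours(g,0,1)[0]:
    if len(c)>20: print("dark",c.mean((0,1)),cv2.minAreaRect(px2w(p,T,c.reshape(-1,2),26)[:,:2].astype(np.float32)))
E
python3 panel.py
```

```text
panel 0.64 [538.4 226.2   4.1]
panel_gap 0.78 [573.8 266.5  27.3]
((538.2936401367188, 228.44784545898438), (202.86009216308594, 151.74688720703125), 15.378866195678711)
dark [318.9 245.1] ((570.564697265625, 263.644775390625), (51.90779495239258, 33.24559020996094), 15.304448127746582)
```

View pics/panel.png

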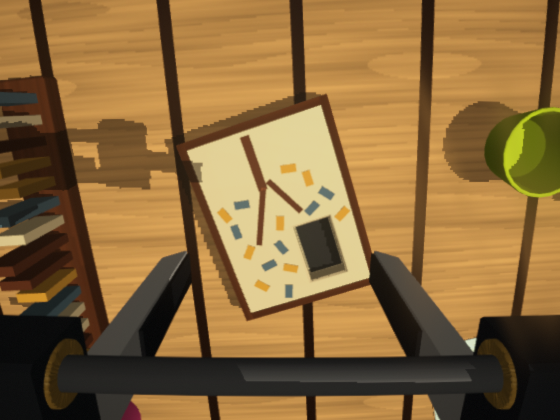

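The wrist view shows the panel with its dark gap at about pixel (320,247) and grey pocket walls around it. I'll measure the mouth outline, then plan the move to the tile.

```bash
python3 - <<'E'
from h import *
p,T,st=shot("wrist")
hsv=cv2.cvtColor(p["color"],cv2.COLOR_RGB2HSV)
m=np.zeros((420,560),np.uint8)
for v in (130,150,170,185):
    g=((hsv[:,:,2]<v)).astype(np.uint8);g=cv2.morphologyEx(g,cv2.MORPH_OPEN,np.ones((9,9)))
    n,l=cv2.connectedComponents(g);k=(l==l[247,320]).astype(np.uint8)
    c=max(cv2.findContours(k,0,1)[0],key=len).reshape(-1,2);hull=cv2.convexHull(c).reshape(-1,2)
    print(v,k.sum(),cv2.minAreaRect(px2w(p,T,hull,26)[:,:2].astype(np.float32)))
E
python3 plan.py 395 -266 200 177 9
```

```text
130 1884 ((573.8890991210938, 265.42120361328125), (61.7636604309082, 36.80990982055664), 13.580235481262207)
150 1974 ((574.1270141601562, 265.2425537109375), (62.25499725341797, 38.42935562133789), 15.236634254455566)
170 2039 ((573.8348999023438, 265.7640075683594), (63.279991149902344, 38.76483154296875), 13.633020401000977)
185 2138 ((574.4943237304688, 265.46319580078125), (64.42245483398438, 39.60565948486328), 14.8120698928833)
now [508.8 229.4 219.7] yaw 177.29 joints [ 0.32  0.11  1.35  0.    1.69 -1.2 ] open 93.8 F [-0.3 -0.7 -0.4]
[ 10.  -55.6   2.2] 0.0006
[ 10.  -55.6   2.2] 0.0006
[ 10.  -55.6   2.2] 0.0006
[  9.9 -55.6   2.2] 0.0006
[  9.9 -55.6   2.2] 0.0006
[  9.9 -55.6   2.2] 0.0006
[  9.8 -55.6   2.2] 0.0006
[  9.8 -55.6   2.2] 0.0006
[  9.8 -55.6   2.2] 0.0006
```

arm_command --increments '[[[10,-55.5,0],0,-1],[[10,-55.5,0],0,-1],[[10,-55.5,0],0,-1],[[10,-55.5,0],0,-1],[[10,-55.5,0],0,-1]]'

```text
clock: 3.02
ee_pos: [445.3, -46.7, 219.9]
tool_rot: [0.023, 1.0, -0.0, 0.001]
ft_force: [0.3, 0.1, 0.6]
opening: 93.6
grasp_force: 0.0
```

arm_command --increments '[[[10,-55.5,5],0,-1],[[10,-55.5,5],0,-1],[[10,-55.5,5],0,-1],[[10,-55.5,5],0,-1],[[0,0,0],0,-1]]'

```text
clock: 3.65
ee_pos: [394.2, -267.9, 198.9]
tool_rot: [0.027, 1.0, 0.0, -0.001]
ft_force: [0.3, 1.2, 0.3]
opening: 93.8
grasp_force: 0.0
```

```bash
cat >> h.py <<'E'
def avg(n=6):
    P=[];Y=[];F=[]
    for i in range(n):
        s=manip.get_state();P.append(s["ee_pos"]);M=R.from_quat(s["tool_rot"]).as_matrix();Y.append(np.degrees(np.arctan2(M[1,0],M[0,0]))%360);F.append(s["ft_force"]);p=camera("wrist")
    s=dict(s);s["ee_pos"]=np.mean(P,0);print("pos",np.round(s["ee_pos"],1),"std",np.round(np.std(P,0),1),"yaw",np.round([np.mean(Y),np.std(Y)],2),"F",np.round(np.mean(F,0),1),"open",s["opening"],"t",s["clock"])
    return p,cam2w(p,s),s,np.mean(Y)
E
cat > tile.py <<'E'
from h import *
p,T,st,y=avg();save(p,"tile.png")
for r in spotter.trace(p,"tile_mid"):
    c=max(cv2.findContours(r["region"].astype(np.uint8),0,1)[0],key=len).reshape(-1,2)
    print("tile",round(r["conf"],2),c.mean(0),cv2.minAreaRect(px2w(p,T,c,26)[:,:2].astype(np.float32)))
for n in ("tile_mid","template_grip"):
  for r in spotter.spot_point(p,n): print(n,round(r["conf"],2),np.round(T[:3,:3]@r["position"]+T[:3,3],1))
for r in spotter.trace(p,"template_grip"):
    c=max(cv2.findContours(r["region"].astype(np.uint8),0,1)[0],key=len).reshape(-1,2)
    print("templ",round(r["conf"],2),c.mean(0),cv2.minAreaRect(px2w(p,T,c,13)[:,:2].astype(np.float32)))
h=cv2.cvtColor(p["color"],cv2.COLOR_RGB2HSV)
E
python3 tile.py
```

```text
pos [ 395.4 -265.5  199.5] std [0.6 1.2 0.4] yaw [1.7721e+02 1.4000e-01] F [0.3 0.3 0.2] open 94.01769530509672 t 3.9
tile 0.93 [282.36752137  64.58974359] ((281.36260986328125, -257.46221923828125), (42.791805267333984, 73.28610229492188), 57.929805755615234)
tile 0.84 [278.42774566 214.84393064] ((415.35552978515625, -266.36865234375), (32.40604782104492, 59.33528137207031), 86.60610961914062)
tile_mid 0.72 [ 410.6 -265.2   16.9]
tile_mid 0.72 [ 279.1 -257.6   14. ]
template_grip 0.7 [ 560.7 -274.6   33.5]
template_grip 0.33 [ 411.3 -266.2   15.1]
templ 0.82 [280.50139276 315.09749304] ((534.7449951171875, -269.58685302734375), (110.79843139648438, 104.43766784667969), 83.35643005371094)
```

View pics/tile.png

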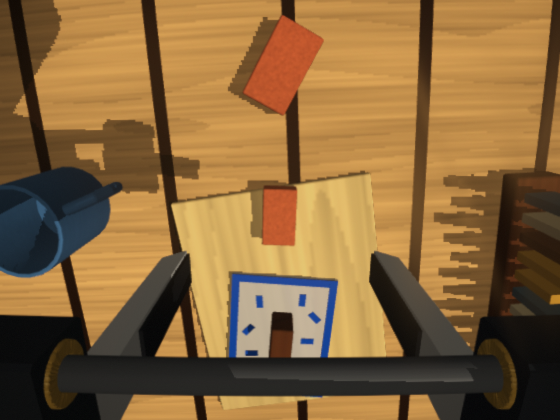

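The tile shows at pixel (280,215) with the template handle beyond it at (282,335). Nothing stands in the fingers' way. I'll descend part way and re-measure.

arm_command --increments '[[[-7,1,36],0.005,-0.5],[[-7,0,36],0.005,-0.3],[[-7,0,37],0,-0.3],[[0,0,0],0,-0.3],[[0,0,0],0,-0.3]]'

```text
clock: 4.78
ee_pos: [416.9, -266.6, 91.9]
tool_rot: [0.029, 1.0, -0.001, 0.001]
ft_force: [0.0, -0.4, 0.5]
opening: 61.1
grasp_force: 0.0
```

```bash
sed -i 's/tile.png/tile2.png/' tile.py; cat >> tile.py <<'E'
# top face: brightest terracotta
m=((h[:,:,0]<12)&(h[:,:,1]>130)&(h[:,:,2]>90)).astype(np.uint8)
c=[c for c in cv2.findContours(cv2.morphologyEx(m,cv2.MORPH_OPEN,np.ones((5,5))),0,1)[0] if len(c)>60]
for k in c:
    X=px2w(p,T,k.reshape(-1,2),26)[:,:2].astype(np.float32);print("red",k.mean((0,1)),cv2.minAreaRect(X),X.max(0),X.min(0))
    vals=h[:,:,2][cv2.drawContours(np.zeros((420,560),np.uint8),[k],-1,1,-1)>0];print(np.percentile(vals,[5,20,50,80,95]))
E
python3 tile.py
```

```text
pos [ 417.1 -266.9   92.4] std [0.2 0.2 0.3] yaw [1.7663e+02 1.0000e-02] F [-0.2  0.1  0.3] open 60.813191715758 t 5.025
tile 0.66 [280.02734375 229.4921875 ] ((415.73388671875, -265.93798828125), (33.248016357421875, 59.95663070678711), 85.52335357666016)
tile 0.57 [276.02888087  32.31407942] ((291.7737121582031, -261.94342041015625), (42.060394287109375, 53.97233200073242), 57.049415588378906)
tile 0.4 [ 19.25830258 219.77121771] ((406.50048828125, -438.7730712890625), (37.26947784423828, 82.21435546875), 74.1176986694336)
tile_mid 0.93 [ 411.  -266.6   14.1]
tile_mid 0.56 [ 278.6 -258.3   16.3]
template_grip 0.86 [ 560.3 -275.4   32.9]
red [280.62650602 231.53012048] ((417.619140625, -265.76654052734375), (31.25779151916504, 55.985504150390625), 85.62637329101562) [ 446.332  -248.6626] [ 388.89023 -283.3299 ]
[113.55 167.2  200.   204.   208.  ]
red [275.9379562   31.71167883] ((291.55914306640625, -261.98431396484375), (41.70702362060547, 51.825538635253906), 58.891754150390625) [ 323.1218  -231.43494] [ 277.08292 -292.1591 ]
[157. 188. 193. 197. 201.]
```

View pics/tile2.png

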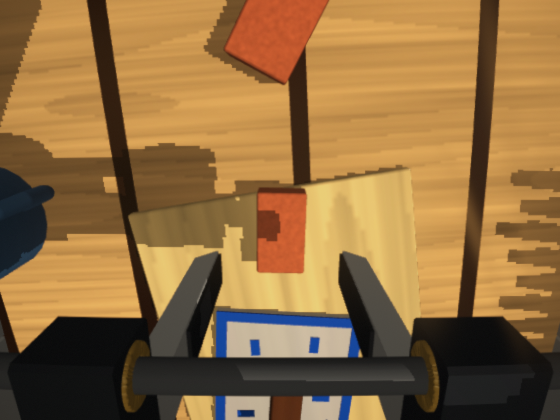

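The tile is between the fingers at pixel (281,230), and the measured top face is 56.0x31.3 mm, so it is the right one. I'll descend and grip.

arm_command --increments '[[[-0.5,1,25],0.01,-0.3],[[0,0,25],0,-0.3],[[0,0,11.5],0,-0.3],[[0,0,0],0,0.5],[[0,0,0],0,1]]'

```text
clock: 5.9
ee_pos: [417.5, -265.8, 30.0]
tool_rot: [0.034, 0.999, -0.001, 0.001]
ft_force: [0.1, -0.4, 0.2]
opening: 44.9
grasp_force: 0.0
```

arm_command --increments '[[[0,0,0],0,1],[[0,0,0],0,1],[[0,0,0],0,1]]'

```text
clock: 6.28
ee_pos: [417.5, -265.8, 30.0]
tool_rot: [0.034, 0.999, -0.001, 0.001]
ft_force: [-0.3, -0.9, 3.0]
opening: 31.4
grasp_force: 30.0
```

arm_command --increments '[[[0,0,-25],0,1],[[0,0,-50],0,1],[[0,0,-50],0,1],[[0,0,-45],0,1],[[0,0,0],0,1]]'

```text
clock: 6.9
ee_pos: [418.5, -266.6, 203.2]
tool_rot: [0.034, 0.999, -0.003, 0.003]
ft_force: [0.0, 0.5, -1.3]
opening: 32.0
grasp_force: 30.0
```

```bash
python3 plan.py 574.5 265 200 195 10
```

```text
now [ 418.5 -266.6  203.2] yaw 176.06 joints [-0.68 -0.04  1.53  0.    1.64 -2.18] open 32.0 F [ 0.   0.5 -1.3]
[-11.9  54.1   0.3] -0.0331
[-13.7  53.7   0.3] -0.0331
[-15.5  53.2   0.3] -0.0331
[-17.2  52.7   0.3] -0.0331
[-18.9  52.1   0.3] -0.0331
[-20.6  51.4   0.3] -0.0331
[-22.3  50.7   0.3] -0.0331
[-24.   49.9   0.3] -0.0331
[-25.6  49.1   0.3] -0.0331
[-27.2  48.2   0.3] -0.0331
```

arm_command --increments '[[[-12,54,0],-0.033,1],[[-14,53.5,0],-0.033,1],[[-15.5,53,0],-0.033,1],[[-17,52.5,0],-0.033,1],[[-19,52,0],-0.033,1]]'

```text
clock: 7.52
ee_pos: [494.3, 1.7, 196.3]
tool_rot: [-0.049, 0.999, 0.0, -0.002]
ft_force: [0.7, -0.0, -0.8]
opening: 31.9
grasp_force: 30.0
```

arm_command --increments '[[[-20.5,51.5,0],-0.033,1],[[-22.5,50.5,0],-0.033,1],[[-24,50,0],-0.033,1],[[-25.5,49,0],-0.033,1],[[-27,48,0],-0.033,1]]'

```text
clock: 8.15
ee_pos: [572.3, 266.5, 195.8]
tool_rot: [-0.131, 0.991, -0.001, -0.002]
ft_force: [1.0, -0.3, -0.6]
opening: 31.3
grasp_force: 30.0
```

arm_command --increments '[[[0,0,50],0,1],[[0,0,40],0,1],[[0,0,0],0,1],[[0,0,0],0,1]]'

```text
clock: 8.65
ee_pos: [573.2, 265.0, 109.3]
tool_rot: [-0.13, 0.991, 0.0, 0.0]
ft_force: [0.9, -0.0, -0.2]
opening: 31.8
grasp_force: 30.0
```

```bash
cat > over.py <<'E'
from h import *
p,T,st,y=avg();save(p,"over.png",(180,120,400,300),3)
h=cv2.cvtColor(p["color"],cv2.COLOR_RGB2HSV)
m=((h[:,:,0]<12)&(h[:,:,1]>130)&(h[:,:,2]>90)).astype(np.uint8)
for k in cv2.findContours(cv2.morphologyEx(m,cv2.MORPH_OPEN,np.ones((5,5))),0,1)[0]:
    if len(k)>40: print("red",k.mean((0,1)),cv2.minAreaRect(px2w(p,T,k.reshape(-1,2),st["ee_pos"][2]-4)[:,:2].astype(np.float32)))
for r in spotter.trace(p,"panel"):
    c=max(cv2.findContours(r["region"].astype(np.uint8),0,1)[0],key=len).reshape(-1,2)
    print("panel",round(r["conf"],2),cv2.minAreaRect(px2w(p,T,c,26)[:,:2].astype(np.float32)))
for n in ("panel","panel_gap"):
  for r in spotter.spot_point(p,n): print(n,round(r["conf"],2),np.round(T[:3,:3]@r["position"]+T[:3,3],1))
E
python3 over.py
```

```text
pos [574.1 265.3 111. ] std [0.4 0.1 0.8] yaw [194.95   0.  ] F [ 0.5  0.1 -0.7] open 31.995164962324637 t 8.9
red [174.55696203 288.01265823] ((593.4490356445312, 217.13619995117188), (9.579924583435059, 33.25456237792969), 15.386553764343262)
red [144.94 260.5 ] ((584.7169189453125, 199.04750061035156), (11.415396690368652, 2.9186160564422607), 13.028078079223633)
red [341.66666667 254.79365079] ((556.362060546875, 292.4371032714844), (13.452205657958984, 3.4641833305358887), 17.923736572265625)
red [280.00311526 270.25856698] ((573.874267578125, 265.76953125), (55.85873031616211, 31.610754013061523), 14.922203063964844)
red [251.16949153 130.5       ] ((509.9512634277344, 235.5087890625), (28.149703979492188, 3.017500638961792), 44.40937805175781)
red [220.66025641  54.46153846] ((482.3990783691406, 215.02072143554688), (27.604612350463867, 5.0175909996032715), 15.483209609985352)
red [247.93658537   3.53414634] ((459.95135498046875, 221.2281951904297), (4.211956024169922, 81.21607971191406), 14.6215238571167)
panel 0.96 ((538.9222412109375, 228.05978393554688), (202.72384643554688, 152.72154235839844), 14.888226509094238)
panel 0.76 [539.9 225.3   2.1]
panel_gap 0.65 [571.7 269.4  26.4]
```

View pics/over.png

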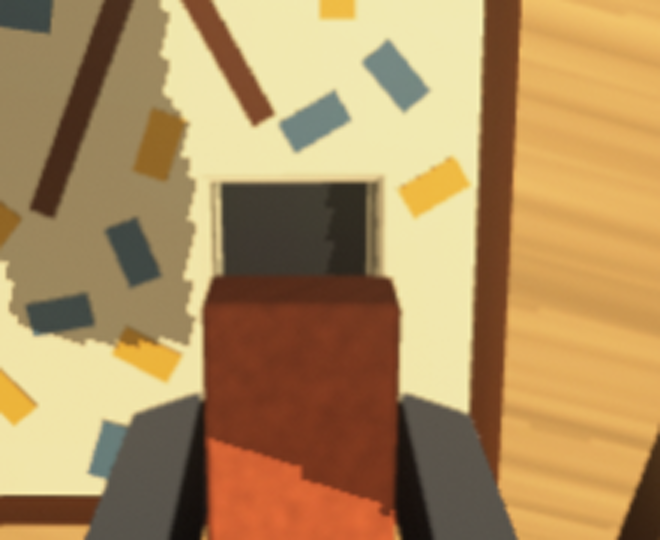

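The tile is held squarely at crop (300,420) and the gap mouth is visible behind it at crop columns 215–382, with its top edge at row 180. I'll compute the exact offset from those edges.

```bash
python3 - <<'E'
from h import *
p,T,st,y=avg(4)
uv=np.array([[213,230],[382,230],[298,179],[298,305],[298,280]])/3+[180,120]
X=px2w(p,T,uv,26); a=np.radians(14.95);c,s=np.cos(a),np.sin(a)
rel=(X-st["ee_pos"])[:,:2]@np.array([[c,-s],[s,c]])
print("panel-axis offsets from TCP",np.round(rel,1))
X=px2w(p,T,uv[3:],st["ee_pos"][2]-4-np.array([0,18])[0]*0); print(np.round((X-st["ee_pos"])[:,:2]@np.array([[c,-s],[s,c]]),1))
E
```

```text
pos [573.2 265.1 109.4] std [0.1 0.  0.3] yaw [194.96   0.  ] F [-0.2 -0.8 -0.8] open 31.46932818641381 t 9.25
panel-axis offsets from TCP [[-20.3 -19.4]
 [-20.3  19.4]
 [-32.1   0.1]
 [ -2.3   0.1]
 [ -8.3   0.1]]
[[-27.1   0.2]
 [-31.3   0.2]]
```

arm_command --increments '[[[1.3,0,30],0,1],[[0,0,22],0,1],[[0,0,8],0,1],[[0,0,5],0,1],[[0,0,3],0,1]]'

```text
clock: 9.93
ee_pos: [572.5, 265.0, 43.5]
tool_rot: [-0.13, 0.991, 0.0, 0.001]
ft_force: [-1.4, -1.1, 6.1]
opening: 31.9
grasp_force: 30.0
```

```bash
python3 - <<'E'
from h import *
p,T,st,y=avg(4);save(p,"in.png",(180,120,400,300),3)
E
```

```text
pos [572.6 265.   43.5] std [0.1 0.  0.1] yaw [194.97   0.  ] F [-1.8 -0.9  5.1] open 31.79171561774914 t 10.075
```

View pics/in.png

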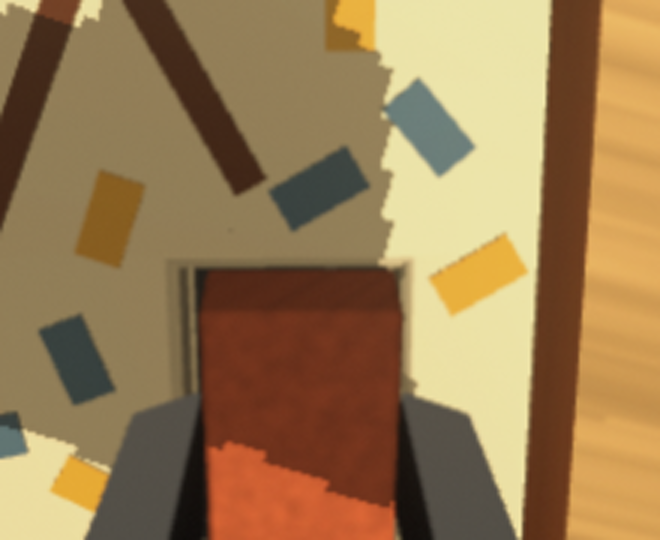

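The tile's lower end is at the mouth, but it sits close to the top edge (row 265) and the right edge (col 405), with more room on the left (cols 170–200). The 5 N of force agrees with light contact there. I'll compute the fix.

```bash
python3 - <<'E'
from h import *
p,T,st,y=avg(2)
uv=np.array([[168,330],[188,330],[408,330],[289,262],[300,310],[203,350],[402,350],[203,278],[402,274],[300,268]])/3+[180,120]
a=np.radians(14.95);c,s=np.cos(a),np.sin(a);Q=np.array([[c,-s],[s,c]])
z=st["ee_pos"][2]
print("mouth",np.round((px2w(p,T,uv[:4],26)-st["ee_pos"])[:,:2]@Q,1).tolist())
print("tile top",np.round((px2w(p,T,uv[4:7],z-4)-st["ee_pos"])[:,:2]@Q,1).tolist())
print("tile bottom",np.round((px2w(p,T,uv[7:],z-22)-st["ee_pos"])[:,:2]@Q,1).tolist(),p["cx"],p["cy"],st["joints"])
E
```

```text
pos [572.7 265.1  43.3] std [0. 0. 0.] yaw [194.97   0.  ] F [-2.4 -0.8  6.6] open 31.285301180144227 t 10.175
mouth [[-18.4, -22.3], [-18.4, -18.9], [-18.4, 19.2], [-30.6, -1.3]]
tile top [[-26.3, 0.5], [-19.5, -15.1], [-19.5, 17.0]]
tile bottom [[-26.4, -16.4], [-27.1, 18.4], [-28.2, 0.5]] 279.913488962238 213.87924796595667 [ 3.43711694e-01  3.54785657e-01  1.40699082e+00 -4.96582158e-05
  1.37683871e+00 -1.48832030e+00]
```

arm_command --increments '[[[0,0,-8],0,1],[[-0.3,-1.5,0],0,1],[[0,0,0],0,1]]'

```text
clock: 10.6
ee_pos: [572.4, 263.3, 48.6]
tool_rot: [-0.13, 0.991, 0.0, -0.0]
ft_force: [0.1, -0.5, -1.5]
opening: 31.8
grasp_force: 30.0
```

arm_command --increments '[[[0,0,3],0,1],[[0,0,3],0,1],[[0,0,2],0,1],[[0,0,0],0,1]]'

```text
clock: 11.1
ee_pos: [572.8, 263.5, 42.4]
tool_rot: [-0.13, 0.991, 0.0, 0.001]
ft_force: [-0.7, -1.7, 4.9]
opening: 31.4
grasp_force: 30.0
```

```bash
python3 - <<'E'
from h import *
p,T,st,y=avg(3);save(p,"in2.png",(180,120,400,300),3)
E
```

```text
pos [572.8 263.5  42.4] std [0. 0. 0.] yaw [194.97   0.  ] F [-1.2 -1.2  5.3] open 31.923552135026547 t 11.2
```

View pics/in2.png

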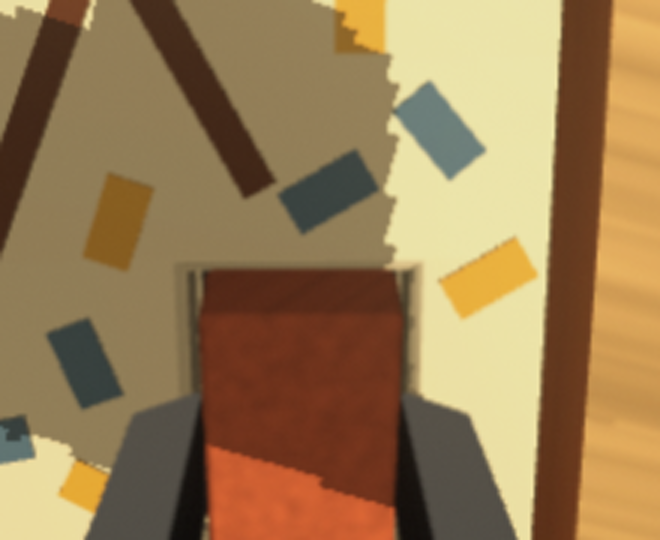

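The tile is now centred sideways (mouth cols 178–418, tile 203–402). Its leading edge still meets the top rim at about row 268, so it must move along +panel x.

arm_command --increments '[[[0,0,-7],0,1],[[-2.3,-0.3,0],0,1],[[0,0,0],0,1],[[0,0,3],0,1],[[0,0,2],0,1]]'

```text
clock: 11.88
ee_pos: [574.4, 263.6, 42.3]
tool_rot: [-0.13, 0.991, -0.0, -0.0]
ft_force: [-0.1, 1.2, -0.5]
opening: 31.9
grasp_force: 30.0
```

arm_command --increments '[[[0,0,2],0,1],[[0,0,0],0,1],[[0,0,0],0,1]]'

```text
clock: 12.25
ee_pos: [574.8, 263.8, 41.0]
tool_rot: [-0.13, 0.991, 0.0, 0.0]
ft_force: [0.4, -0.4, -1.2]
opening: 31.4
grasp_force: 30.0
```

```bash
python3 - <<'E'
from h import *
p,T,st,y=avg(3)
E
```

```text
pos [574.8 263.8  41.1] std [0.  0.  0.1] yaw [194.97   0.  ] F [ 0.2  0.4 -0.4] open 31.440592267244806 t 12.35
```

Contact is gone at z=41 with the tile started in the pocket, so I'll release.

arm_command --increments '[[[0,0,0],0,0],[[0,0,0],0,-0.2],[[0,0,0],0,-0.2],[[0,0,-20],0,-0.2],[[0,0,-40],0,-0.2]]'

```text
clock: 13.02
ee_pos: [573.6, 263.3, 100.6]
tool_rot: [-0.13, 0.991, -0.0, -0.002]
ft_force: [1.2, -0.2, -0.2]
opening: 56.5
grasp_force: 0.0
```

```bash
python3 - <<'E'
from h import *
p,T,st,y=avg(3);save(p,"rel.png",(180,120,400,300),3)
h=cv2.cvtColor(p["color"],cv2.COLOR_RGB2HSV)
m=((h[:,:,0]<12)&(h[:,:,1]>130)&(h[:,:,2]>60)).astype(np.uint8)
for k in cv2.findContours(cv2.morphologyEx(m,cv2.MORPH_OPEN,np.ones((5,5))),0,1)[0]:
    if len(k)>60: print("red",k.mean((0,1)),cv2.minAreaRect(px2w(p,T,k.reshape(-1,2),26)[:,:2].astype(np.float32)))
E
```

```text
pos [576.5 264.4 106.2] std [2.1 0.8 4. ] yaw [194.97   0.  ] F [1.4 0.3 2. ] open 56.23448513701866 t 13.125
red [306.48739496 285.09243697] ((616.3059692382812, 295.9023132324219), (4.916305065155029, 38.97459411621094), 14.818380355834961)
red [251.7826087  285.69565217] ((627.4118041992188, 257.3940734863281), (6.544177532196045, 38.26408767700195), 15.109356880187988)
red [159.125     279.4921875] ((635.843994140625, 192.77047729492188), (20.972627639770508, 28.149585723876953), 15.426559448242188)
red [279.5625     213.76666667] ((570.0758056640625, 263.08856201171875), (55.51164245605469, 32.042911529541016), 14.962772369384766)
red [252.109375 122.25    ] ((514.6172485351562, 230.380126953125), (41.979454040527344, 4.492316722869873), 43.80936813354492)
red [221.74566474  48.24855491] ((476.51300048828125, 201.18972778320312), (44.816871643066406, 7.4830403327941895), 15.719454765319824)
red [354.07407407  21.22222222] ((439.7803649902344, 274.83343505859375), (24.35235595703125, 6.531252861022949), 15.209936141967773)
red [126.47540984   3.98360656] ((465.9315490722656, 140.606689453125), (7.325448989868164, 12.351216316223145), 13.327963829040527)
```

View pics/rel.png

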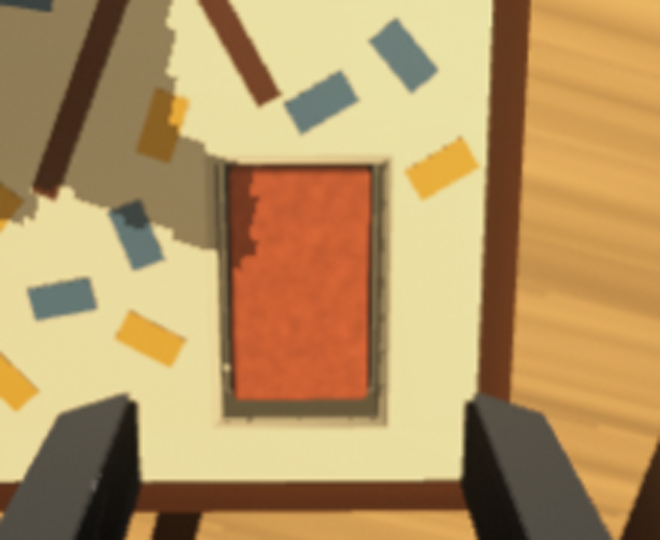

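The tile has dropped into the pocket, at crop cols 230–372 and rows 165–400. Next I shut the fingers and press.

arm_command --increments '[[[0,0,0],0,1],[[0,0,15],0,1],[[0,0,15],0,1],[[0,0,10],0,1],[[0,0,10],0,1]]'

```text
clock: 13.8
ee_pos: [574.3, 263.6, 49.4]
tool_rot: [-0.13, 0.991, -0.0, -0.001]
ft_force: [-0.4, 0.2, 0.1]
opening: 9.7
grasp_force: 0.0
```

arm_command --increments '[[[0,0,5],0,1],[[0,0,3],0,1],[[0,0,1],0,1],[[0,0,0],0,1]]'

```text
clock: 14.3
ee_pos: [575.0, 263.8, 42.4]
tool_rot: [-0.13, 0.991, 0.0, 0.0]
ft_force: [-0.4, 0.1, -0.4]
opening: 0.4
grasp_force: 0.0
```

arm_command --increments '[[[0,0,1.5],0,1],[[0,0,1],0,1],[[0,0,0.5],0,1],[[0,0,0],0,1]]'

```text
clock: 14.8
ee_pos: [575.0, 263.8, 40.3]
tool_rot: [-0.13, 0.991, 0.0, 0.0]
ft_force: [-1.6, -0.2, 5.9]
opening: 0.7
grasp_force: 2.6
```

arm_command --increments '[[[0,0,0.5],0,1],[[0,0,0],0,1],[[0,0,0],0,1]]'

```text
clock: 15.18
ee_pos: [575.0, 263.8, 40.3]
tool_rot: [-0.13, 0.991, 0.0, 0.001]
ft_force: [-3.1, -1.8, 6.8]
opening: 0.5
grasp_force: 3.4
```

arm_command --increments '[[[0,0,0.7],0,1],[[0,0,0.4],0,1],[[0,0,0],0,1],[[0,0,0],0,1]]'

```text
clock: 15.68
ee_pos: [575.0, 263.8, 40.2]
tool_rot: [-0.13, 0.991, 0.0, 0.001]
ft_force: [-4.2, -2.5, 11.0]
opening: 0.1
grasp_force: 5.2
```

arm_command --increments '[[[0,0,0.5],0,1],[[0,0,0],0,1],[[0,0,0],0,1],[[0,0,0],0,1]]'

```text
clock: 16.18
ee_pos: [575.0, 263.8, 40.2]
tool_rot: [-0.13, 0.991, 0.0, 0.001]
ft_force: [-4.6, -1.6, 12.4]
opening: 0.4
grasp_force: 6.0
```

arm_command --increments '[[[0,0,-10],0,1],[[0,0,-50],0,0],[[0,0,-60],0,0],[[0,0,-60],0,0],[[0,0,0],0,0]]'

```text
clock: 16.8
ee_pos: [577.6, 264.7, 224.7]
tool_rot: [-0.13, 0.991, 0.001, 0.007]
ft_force: [0.8, -0.5, 0.6]
opening: 37.5
grasp_force: 0.0
```

```bash
python3 - <<'E'
from h import *
p,T,st,y=avg(4);save(p,"pressed.png",(180,120,400,300),3)
h=cv2.cvtColor(p["color"],cv2.COLOR_RGB2HSV)
m=((h[:,:,0]<12)&(h[:,:,1]>130)&(h[:,:,2]>60)).astype(np.uint8)
for k in cv2.findContours(cv2.morphologyEx(m,cv2.MORPH_OPEN,np.ones((5,5))),0,1)[0]:
    if len(k)>60: print("red",k.mean((0,1)),cv2.minAreaRect(px2w(p,T,k.reshape(-1,2),26)[:,:2].astype(np.float32)))
for r in spotter.trace(p,"panel"):
    c=max(cv2.findContours(r["region"].astype(np.uint8),0,1)[0],key=len).reshape(-1,2)
    print("panel",round(r["conf"],2),cv2.minAreaRect(px2w(p,T,c,26)[:,:2].astype(np.float32)))
E
python3 plan.py 520 -275 215 173.5 10
```

```text
pos [575.8 264.1 219.5] std [1.3 0.5 3.6] yaw [194.97   0.  ] F [ 0.2  0.3 -0.3] open 46.237607897906585 t 16.95
red [280.14534884 189.        ] ((574.0916137695312, 264.8069763183594), (54.755619049072266, 32.475887298583984), 14.321062088012695)
red [ 17.68361582 186.50847458] ((643.9078979492188, 3.872913360595703), (130.1089324951172, 20.046836853027344), 1.2517821788787842)
red [239.91935484  61.09677419] ((468.8809509277344, 198.14688110351562), (21.63701057434082, 6.3323974609375), 13.727126121520996)
red [281.69148936  35.95744681] ((437.9924621582031, 229.7655487060547), (5.066714286804199, 37.59945297241211), 14.966409683227539)
red [26.13513514 13.9009009 ] ((476.96112060546875, -1.279275894165039), (21.870412826538086, 35.286720275878906), 30.78101921081543)
panel 0.7 ((539.57568359375, 228.28985595703125), (204.46145629882812, 154.5497589111328), 15.025066375732422)
now [573.7 263.3 213.8] yaw -165.04 joints [ 0.34  0.27  1.16  0.    1.71 -1.49] open 47.0 F [-0.6  0.2 -0.1]
[ 19.1 -50.6  -0.1] 0.0375
[ 17.2 -51.3  -0.1] 0.0375
[ 15.2 -51.9  -0.1] 0.0375
[ 13.3 -52.4  -0.1] 0.0375
[ 11.3 -52.9  -0.1] 0.0375
[  9.3 -53.3  -0.1] 0.0375
[  7.3 -53.6  -0.1] 0.0375
[  5.3 -53.8  -0.1] 0.0375
[  3.3 -54.   -0.1] 0.0375
[  1.3 -54.1  -0.1] 0.0375
```

The tile is seated: pressed with 12.4 N, fingertip height 26.2 mm, so flush. On to the template.

arm_command --increments '[[[19,-50.5,0],0.0375,0],[[17,-51.5,0],0.0375,0],[[15,-52,0],0.0375,0],[[13.5,-52.5,0],0.0375,0],[[11.5,-53,0],0.0375,-0.2]]'

```text
clock: 17.68
ee_pos: [546.8, -7.3, 214.5]
tool_rot: [-0.036, 0.999, 0.0, -0.002]
ft_force: [1.1, 0.1, 0.6]
opening: 53.7
grasp_force: 0.0
```

arm_command --increments '[[[9.5,-53.5,0],0.0375,-0.2],[[7.5,-53.5,0],0.0375,-0.2],[[5.5,-54,0],0.0375,-0.2],[[3.5,-54,0],0.0375,-0.2],[[1.5,-54,0],0.0375,-0.2]]'

```text
clock: 18.3
ee_pos: [519.1, -276.3, 214.4]
tool_rot: [0.058, 0.998, 0.001, -0.002]
ft_force: [0.3, -0.4, 0.8]
opening: 56.6
grasp_force: 0.0
```

arm_command --increments '[[[0,0,30],0,-0.2],[[0,0,0],0,-0.2],[[0,0,0],0,-0.2]]'

```text
clock: 18.68
ee_pos: [520.1, -274.4, 186.3]
tool_rot: [0.056, 0.998, 0.0, -0.001]
ft_force: [-0.3, -0.5, -1.3]
opening: 56.4
grasp_force: 0.0
```

```bash
cat > tem.py <<'E'
from h import *
p,T,st,y=avg(4);save(p,"tem%d.png"%int(st["clock"]),(120,80,440,320),2)
for r in spotter.spot_point(p,"template_grip"): print(round(r["conf"],2),np.round(T[:3,:3]@r["position"]+T[:3,3],1))
h=cv2.cvtColor(p["color"],cv2.COLOR_RGB2HSV)
b=((abs(h[:,:,0].astype(int)-113)<14)&(h[:,:,1]>110)).astype(np.uint8)
for k in sorted(cv2.findContours(b,0,1)[0],key=len)[-2:]: print("blue",k.mean((0,1)),cv2.minAreaRect(px2w(p,T,k.reshape(-1,2),13)[:,:2].astype(np.float32)))
d=((h[:,:,2]<130)&(h[:,:,1]>90)&((h[:,:,0]<20)|(h[:,:,0]>170))).astype(np.uint8);d=cv2.morphologyEx(d,cv2.MORPH_OPEN,np.ones((5,5)))
for k in cv2.findContours(d,0,1)[0]:
    if len(k)>50: print("dark",k.mean((0,1)),cv2.minAreaRect(px2w(p,T,k.reshape(-1,2),49)[:,:2].astype(np.float32)))
E
python3 tem.py; ls pics
```

```text
pos [ 520.6 -274.5  187.4] std [0.3 0.1 0.7] yaw [1.7354e+02 1.0000e-02] F [-0.   0.1  0. ] open 56.18428053726733 t 18.825
0.73 [ 560.4 -269.7   32.2]
blue [37.71976967 83.49712092] ((402.8343200683594, -476.9776611328125), (76.70182800292969, 98.80768585205078), 73.38235473632812)
blue [283.57780196 226.23068553] ((560.3624267578125, -271.7881164550781), (109.7684555053711, 149.895751953125), 83.1201171875)
dark [325.75384615 407.32307692] ((739.3516235351562, -251.1868438720703), (10.487628936767578, 31.313722610473633), 89.41107940673828)
dark [416.73417722 401.59493671] ((745.4219970703125, -157.7203369140625), (26.66558074951172, 19.744441986083984), 9.756368637084961)
dark [141.02247191 373.42696629] ((681.029541015625, -431.8741455078125), (17.481069564819336, 90.86445617675781), 65.66588592529297)
dark [417.37313433 364.15671642] ((699.169677734375, -158.06222534179688), (66.93994140625, 18.569698333740234), 15.76556396484375)
dark [319.08181818 334.44545455] ((651.3051147460938, -251.14071655273438), (10.705536842346191, 51.65679168701172), 89.78434753417969)
dark [287.3004
[... 196 characters left out ...]
(311.85791015625, 103.36566162109375), 5.232200622558594)
dark [431.88306452 177.58602151] ((520.748291015625, -154.00888061523438), (290.9868469238281, 40.16827392578125), 1.628818392753601)
dark [288.56756757  21.33333333] ((380.1056823730469, -251.2397003173828), (10.366988182067871, 31.45435333251953), 89.79731750488281)
dark [113.30854197 183.32989691] ((487.046630859375, -432.6259765625), (170.20811462402344, 275.59747314453125), 88.74385833740234)
dark [15.98518519 19.59259259] ((350.3948669433594, -459.24176025390625), (28.069414138793945, 29.9635009765625), 74.87557220458984)
crop.png
in.png
in2.png
over.png
panel.png
pressed.png
rel.png
side.png
tem18.png
tile.png
tile2.png
top.png
```

The blue border fits as 149.9x109.8 mm, centred at (560.4,-271.8) with yaw -6.9°, which agrees with the network. I'll move over it, check, then descend.

arm_command --increments '[[[-20,3.7,20],0.004,-0.2],[[-19.2,3.6,40],0.004,-0.2],[[0,0,40],0,-0.2],[[0,0,0],0,-0.2],[[0,0,0],0,-0.2]]'

```text
clock: 19.55
ee_pos: [560.8, -272.7, 88.9]
tool_rot: [0.061, 0.998, -0.001, 0.001]
ft_force: [1.0, 0.1, -0.0]
opening: 56.6
grasp_force: 0.0
```

```bash
python3 tem.py | egrep "pos|^0|blue|dark \[2[5-9]"
```

```text
pos [ 561.2 -273.    89.6] std [0.2 0.2 0.4] yaw [1.7302e+02 1.0000e-02] F [0.1 0.  0.2] open 56.391742972683204 t 19.7
0.58 [ 561.8 -269.8   34.3]
blue [279.75824176 318.003663  ] ((631.648193359375, -280.8839111328125), (98.52482604980469, 7.613584041595459), 82.53465270996094)
blue [280.73340961 163.44393593] ((534.1561889648438, -268.612548828125), (110.41712951660156, 96.78974914550781), 83.02832794189453)
dark [280.74324324 237.375     ] ((556.6342163085938, -271.2619934082031), (21.280160903930664, 74.64054107666016), 82.90888214111328)
```

arm_command --increments '[[[0.5,1.1,20],0,-0.2],[[0,0,20],0,-0.2],[[0,0,13],0,-0.2],[[0,0,5.5],0,-0.2],[[0,0,0],0,0.4]]'

```text
clock: 20.42
ee_pos: [559.8, -271.3, 28.4]
tool_rot: [0.061, 0.998, -0.0, 0.0]
ft_force: [-0.4, 0.2, 0.7]
opening: 49.3
grasp_force: 0.0
```

arm_command --increments '[[[0,0,0],0,0.7],[[0,0,0],0,1],[[0,0,0],0,1],[[0,0,0],0,1],[[0,0,0],0,1]]'

```text
clock: 21.05
ee_pos: [559.8, -271.4, 28.7]
tool_rot: [0.061, 0.998, -0.0, 0.0]
ft_force: [-0.6, -0.1, 1.7]
opening: 21.7
grasp_force: 30.0
```

```bash
python3 - <<'E'
from h import *
avg(3)
E
```

```text
pos [ 559.8 -271.4   28.6] std [0. 0. 0.] yaw [173.02   0.  ] F [-0.5 -0.2  0.9] open 22.232105221460493 t 21.15
```

arm_command --increments '[[[0,0,-10],0,1],[[0,0,-30],0,1],[[0,0,-45],0,1],[[0,0,-45],0,1],[[0,0,-45],0,1]]'

```text
clock: 21.82
ee_pos: [559.2, -270.7, 204.8]
tool_rot: [0.061, 0.998, 0.0, -0.0]
ft_force: [-0.5, -1.4, -1.3]
opening: 22.2
grasp_force: 30.0
```

arm_command --increments '[[[0,0,-10],0,1],[[0,0,0],0,1],[[0,0,0],0,1]]'

```text
clock: 22.2
ee_pos: [558.6, -270.5, 210.1]
tool_rot: [0.061, 0.998, 0.001, -0.002]
ft_force: [0.1, -0.8, -1.6]
opening: 22.1
grasp_force: 30.0
```

```bash
python3 tem.py | egrep "pos|^0|blue|dark \[2[5-9]"; python3 plan.py 537.7 228.3 212 195 12
```

```text
pos [ 558.7 -270.6  210.4] std [0.1 0.1 0.3] yaw [173.02   0.  ] F [-0.2  0.1 -1.8] open 21.759545348870788 t 22.35
0.89 [ 562.9 -265.8  216.9]
blue [40.24551971 45.67921147] ((396.12750244140625, -471.5416259765625), (95.97917938232422, 83.4774169921875), 80.23104095458984)
blue [279.57650951 191.63275434] ((596.7871704101562, -274.55157470703125), (222.36666870117188, 214.9389190673828), 82.99160766601562)
dark [279.90721649 281.68298969] ((644.5440673828125, -279.75360107421875), (49.89669418334961, 163.85052490234375), 82.90870666503906)
now [ 559.2 -270.9  211.9] yaw 173.02 joints [-0.54  0.25  1.2   0.    1.7  -1.99] open 22.2 F [-0.5 -0.2 -1.8]
[ 6.8 41.1 -0. ] -0.032
[ 5.5 41.3 -0. ] -0.032
[ 4.2 41.4 -0. ] -0.032
[ 2.9 41.5 -0. ] -0.032
[ 1.5 41.6 -0. ] -0.032
[ 0.2 41.6 -0. ] -0.032
[-1.1 41.6 -0. ] -0.032
[-2.5 41.6 -0. ] -0.032
[-3.8 41.5 -0. ] -0.032
[-5.1 41.3 -0. ] -0.032
[-6.4 41.1 -0. ] -0.032
[-7.7 40.9 -0. ] -0.032
```

arm_command --increments '[[[7,41,0],-0.032,1],[[5.5,41.5,0],-0.032,1],[[4,41.5,0],-0.032,1],[[3,41.5,0],-0.032,1],[[1.5,41.5,0],-0.032,1]]'

```text
clock: 23.08
ee_pos: [550.3, -61.7, 213.1]
tool_rot: [-0.02, 1.0, 0.0, -0.0]
ft_force: [1.2, -0.1, -1.7]
opening: 22.3
grasp_force: 30.0
```

arm_command --increments '[[[0,41.5,0],-0.032,1],[[-1,41.5,0],-0.032,1],[[-2.5,41.5,0],-0.032,1],[[-4,41.5,0],-0.032,1],[[-5,41.5,0],-0.032,1]]'

```text
clock: 23.7
ee_pos: [541.5, 146.1, 213.2]
tool_rot: [-0.099, 0.995, -0.0, -0.0]
ft_force: [0.9, 0.5, -1.7]
opening: 21.9
grasp_force: 30.0
```

arm_command --increments '[[[-6.5,41,0],-0.032,1],[[-7.5,41,0],-0.032,1],[[0,0,0],0,1],[[0,0,0],0,1]]'

```text
clock: 24.2
ee_pos: [538.0, 227.4, 213.1]
tool_rot: [-0.131, 0.991, -0.0, -0.0]
ft_force: [0.1, -0.3, -0.9]
opening: 21.9
grasp_force: 30.0
```

```bash
cat > fin.py <<'E'
from h import *
p,T,st,y=avg(5);save(p,"fin%d.png"%int(st["clock"]))
h=cv2.cvtColor(p["color"],cv2.COLOR_RGB2HSV)
b=((abs(h[:,:,0].astype(int)-113)<14)&(h[:,:,1]>110)).astype(np.uint8)
for k in sorted(cv2.findContours(b,0,1)[0],key=len)[-2:]:
    print("blue",k.mean((0,1)),cv2.boundingRect(k),cv2.minAreaRect(px2w(p,T,k.reshape(-1,2),st["ee_pos"][2]-15.6)[:,:2].astype(np.float32)))
for r in spotter.trace(p,"panel"):
    c=max(cv2.findContours(r["region"].astype(np.uint8),0,1)[0],key=len).reshape(-1,2)
    print("panel",round(r["conf"],2),cv2.boundingRect(c),cv2.minAreaRect(px2w(p,T,c,26)[:,:2].astype(np.float32)))
q,Tq,_=shot("top");save(q,"ftop%d.png"%int(st["clock"]))
for r in spotter.trace(q,"panel"):
    c=max(cv2.findContours(r["region"].astype(np.uint8),0,1)[0],key=len).reshape(-1,2)
    print("top panel",round(r["conf"],2),cv2.minAreaRect(px2w(q,Tq,c,26)[:,:2].astype(np.float32)))
for r in spotter.spot_point(p,"template_grip")[:1]: print("grip",np.round(T[:3,:3]@r["position"]+T[:3,3],1))
for r in spotter.spot_point(p,"panel")[:1]: print("panel",np.round(T[:3,:3]@r["position"]+T[:3,3],1))
E
python3 fin.py
```

```text
pos [538.2 226.9 213.3] std [0.1 0.3 0.1] yaw [1.9495e+02 4.0000e-02] F [-0.1  0.2 -1.3] open 21.95409061118945 t 24.4
blue [320.92       171.82666667] (315, 159, 13, 27) ((485.4588317871094, 234.3249969482422), (13.069177627563477, 5.969399452209473), 16.374134063720703)
blue [279.55206612 191.65123967] (164, 120, 232, 200) ((518.200439453125, 222.1953125), (107.73832702636719, 111.21569061279297), 15.11491870880127)
panel 0.94 (199, 83, 166, 37) ((455.9180603027344, 206.46514892578125), (31.816038131713867, 151.00164794921875), 15.074732780456543)
top panel 0.89 ((535.7849731445312, 180.274169921875), (177.25514221191406, 66.4889907836914), 13.714789390563965)
top panel 0.33 ((486.34405517578125, 476.64801025390625), (77.94656372070312, 85.83352661132812), 2.2647852897644043)
grip [539.8 226.9 219.5]
```

arm_command --increments '[[[0.2,1.1,40],0,1],[[0,0,40],0,1],[[0,0,30],0,1],[[0,0,20],0,1],[[0,0,0],0,1]]'

```text
clock: 25.32
ee_pos: [536.1, 228.4, 81.2]
tool_rot: [-0.131, 0.991, -0.0, -0.002]
ft_force: [0.8, -0.4, -1.2]
opening: 22.0
grasp_force: 30.0
```

arm_command --increments '[[[0,0,0],0,1],[[0,0,0],0,1],[[0,0,0],0,1]]'

```text
clock: 25.7
ee_pos: [538.2, 229.1, 84.6]
tool_rot: [-0.131, 0.991, 0.0, 0.001]
ft_force: [-0.2, 0.1, -2.0]
opening: 22.0
grasp_force: 30.0
```

```bash
python3 fin.py
```

```text
pos [538.  229.   84.1] std [0.2 0.1 0.3] yaw [195.02   0.  ] F [ 0.   0.  -1.8] open 21.78926207145619 t 25.9
blue [320.94666667 171.82666667] (315, 159, 14, 27) ((485.18695068359375, 236.42710876464844), (12.93821907043457, 6.384390354156494), 15.145556449890137)
blue [279.70544554 191.52970297] (164, 120, 232, 200) ((518.078857421875, 224.0096893310547), (107.71456909179688, 111.48905944824219), 15.201359748840332)
panel 0.79 (146, 70, 263, 247) ((517.7310180664062, 222.81103515625), (158.7503204345703, 152.13003540039062), 15.257386207580566)
top panel 0.85 ((504.02142333984375, 155.17001342773438), (54.93770217895508, 111.90118408203125), 89.83177185058594)
grip [539.9 227.6  86.5]
```

arm_command --increments '[[[0,-0.9,10],0,1],[[0,0,8],0,1],[[0,0,4.5],0,1],[[0,0,0],0,1],[[0,0,0],0,1]]'

```text
clock: 26.82
ee_pos: [538.0, 228.1, 61.1]
tool_rot: [-0.131, 0.991, 0.0, 0.0]
ft_force: [-0.8, -0.1, -0.9]
opening: 22.2
grasp_force: 30.0
```

```bash
python3 fin.py
```

```text
pos [538.1 228.2  61.3] std [0.  0.  0.1] yaw [195.02   0.  ] F [-0.3 -0.2 -1.4] open 21.991246959497037 t 27.025
blue [320.92       171.82666667] (314, 159, 15, 27) ((485.3424072265625, 235.42404174804688), (12.992859840393066, 6.484262466430664), 14.515206336975098)
blue [279.69338843 191.62066116] (164, 120, 232, 200) ((518.2831420898438, 223.13201904296875), (107.71670532226562, 110.90696716308594), 15.128321647644043)
panel 0.79 (132, 65, 294, 253) ((510.91033935546875, 220.79493713378906), (145.7157745361328, 151.6877899169922), 15.103157043457031)
top panel 0.91 ((500.475341796875, 156.8959197998047), (51.480037689208984, 111.6601791381836), 89.85861206054688)
grip [541.1 230.5  68.4]
```

```bash
python3 -c "
from h import *
print(np.abs(manip.get_state()['qd']).max());print(sign_off())"
```

```text
0.0014680392209349615
the job is handed in; nothing more can be done
None
```

The job is handed in; no verdict came back. The tile was pressed flush in the gap at about 12 N, and the template is held still about 15 mm above the panel, centred to roughly 1 mm and squared up, with 27 s of the 72 s used.

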